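# Call for help and show where the spare jar goes

## Task

Press the intercom's call button right down with a fingertip and let it come back up. Then show the helper what to put away, by pointing downwards with the fingertips a few centimetres off: hold for two seconds just above the middle of the lid of the tall jar that stands outside the crate, then for two seconds just above the middle of the crate's empty place. Only point: the jars, the tin and the crate are not to be touched or moved, and the robot ends clear of everything.

Things in the scene. Friction and masses are not known exactly. Their poses are not given: they have to be found in the camera images.
- call (a joint): Travel of the white round call button (32 mm across, in a black housing) on top of the grey desk intercom, a fixed box 120 x 100 mm and 55 mm tall. 0 = up, 0.006 m = fully down; a spring pushes it back up, and fully down takes 5 N, straight down.
- call_top (a point): Centre of the top face of the call button, 77 mm above the bench when up; press here from above. It lies 25 mm off the middle of the intercom, towards the robot; the speaker slots are on the other half.
- spare_jar: A glass preserving jar with a flat steel lid, 80 mm across and 125 mm tall. Origin: centre of its underside, z up. It stands on the bench outside the crate; the same kind of jar as those in the crate, and the only one of that kind outside.
- spare_lid (a point): Centre of the top of the spare jar's lid, 125 mm above the bench.
- crate: Fixed open wooden crate, 112 x 310 mm and 85 mm tall, walls and floor 6 mm, split by two partitions into three cells of about 95 x 100 mm in a row along its y axis (centres 101 mm apart). Two cells hold a jar, one is empty. Origin: centre of its underside, z up.
- gap_mouth (a point): Centre of the mouth of the crate's empty cell, level with the crate's rim, 85 mm above the bench. The lids of the jars in the other cells stand 46 mm higher. A small flat square of cardboard lies on the floor of this cell.
- crate_jar_a: A glass preserving jar with a flat steel lid, 80 mm across and 125 mm tall. Origin: centre of its underside, z up. Stands in one of the crate's cells, on its 6 mm floor.
- crate_jar_b: A glass preserving jar with a flat steel lid, 80 mm across and 125 mm tall. Origin: centre of its underside, z up. Stands in another of the crate's cells, on its 6 mm floor.
- squat_jar: A squat glass jar with a flat steel lid, 88 mm across and 75 mm tall, standing on the bench. Not part of the job. Origin: centre of its underside.
- tin: A closed tin can, 74 mm across and 108 mm tall, standing on the bench. Not part of the job. Origin: centre of its underside.
Mind the look-alikes: they are no part of the job. Leave any turquoise look-alike of the part that bears call alone.

How it is judged:
By the outcome, as a careful person would: the job done as asked, in the order asked, and still so for the second after the job is handed in, with the robot touching nothing.
It also fails if it takes over 48 s, if anything falls off the work surface, if the arm or the gripper's body presses on something with over 40 N, if the wrist force passes 120 N, or if a joint passes its speed limit or range.

## Robot

A 6-joint arm with a two-finger parallel gripper is mounted at the origin on the work surface. World frame = base frame: x ahead of the robot, y to its left, z up, the work surface at z = 0. Lengths are in mm, angles in degrees, forces in N, time in s.
With the tool pointing down it reaches from about 350 to 850 mm from the base axis. Payload 8.1 kg.
Tool frame: the origin (TCP) lies between the finger pads, 19 mm behind the fingertips; this is the grasp point; z points along the fingers, y is the line along which they close (so a half turn about z gives the same grasp; the last joint's range is limited). The gripper opens to 85 mm and grips with 20 to 120 N. Pads are 22 mm wide; open, the fingers measure 114 mm over their backs; the gripper's body (76 mm by 85 mm) begins 54 mm behind the grasp point. The pads swing forward as they close: fully open they stand 13 mm farther back than shut.
Start: joints at [-80.409, 7.471, 85.268, -0, 87.261, -4.893], TCP at [150.09, -580.929, 249.992] pointing down, gripper open.
Joint ranges: [-169.43, 169.43], [-51.17, 129.36], [1.28, 143.12], [-76.62, 256.62], [0, 156.53], [-152.29, 152.29]. Speed limits (degrees/s): [136.94, 136.94, 159.86, 180, 180, 180].

## Interface

Orientations are given as [roll, pitch, yaw] about the fixed x, y, z axes, in that order (R = Rz(yaw) Ry(pitch) Rx(roll)).
In Python, from bench import r gives the robot as it stands. The module is installed in compiled form; this text tells all that it offers.
- The arm moves only by the tool jog_arm, never from a script. Its argument "rows" is a list of rows, each a list of 2 entries, a list of its own where there are three numbers: the shift along the tool's x, y, z in mm, then the turn, a rotation vector about the tool's x, y, z in rad. A call has 1 to 10 rows; each row is the pose to reach, as a shift and turn from the pose commanded when the call began, along the tool's axes at that moment; what a row does not reach only later rows make up. A row lasts 1/10 s, in which the tool goes at most 50 mm and 8.59 degrees, less where a joint would pass 70% of its speed; a pose out of reach is approached as far as the arm can. A call with a gripper value outside its range is refused whole. "grip" is the finger opening in mm, from 0 to 85.4, set as the call begins (left out, the last holds). The fingers move at their own pace and stop on an object; "force" is the grip in N (left out, the last holds). Time passes only in rows, so rows that repeat a pose let the fingers close. It gives the time, the measured TCP pose, the force, the opening and the grip force at its end, in the units of the state.
- r.sense(): the state, without advancing time (a new reading comes with each control period).
- r.snapshot(name): name is "scene" or "top"; returns (picture, depth): 480x640x3 uint8, blue, green, red; 480x640 float32, mm along the optical axis (not along the pixel's ray), 0 where there is no reading.
- r.camera_params(name): a dict with "fx", "fy", "cx", "cy" (pixels), "pose" (4x4, takes a point from camera to world coordinates). Camera axes: x right, y down, z forward; pixel columns grow to the right and rows downward; lengths in mm; the calibration is good to about 2 mm. A picture is of the moment at which its call begins. camera_params takes no time and is no camera call.
- r.hand_in(): hands the job in; it is judged then, once.
The state is a dict: "time": time; "joint_pos": joint angles; "qd": joint speeds; "joint_efforts": joint torques, N m; "tool_pos": TCP position; "tcp_rot": TCP orientation; "ft_force": force on the tool from outside, world axes, zero at the start; "wrist_torque": the same for the moment, N m; "finger_gap": finger opening in mm; "grip_force": force on a finger pad.
Only numpy, scipy, OpenCV 4.12 (cv2) and the standard library are available. Lean on these libraries where they do the work, as an engineer would, in place of code of your own. Each camera call takes 0.05 s, during which the arm holds its last target. There are 200 camera calls.

## Working session

There is one attempt and no reset: what is moved stays moved. The work goes in short steps, Python scripts to look and compute and a tool call to move; the robot and the scene stay as the last step left them, time stands still between calls to the robot, and variables do not carry over. Pictures are saved under pics/ and viewed, at most 10 in all, crops included, and the job is handed in when it is done.

Besides the shell and the picture viewer there is one more tool, called by a JSON object that holds its "name" and its "arguments". jog_arm: Moves the arm, as the interface text tells. Its arguments: {"type":"object","properties":{"rows":{"type":"array"},"grip":{"type":"number"},"force":{"type":"number"}},"required":["rows"]}

```bash
mkdir -p pics
cat > h.py <<'E'
import numpy as np, cv2
from bench import r
def pts(name):
    im,d=r.snapshot(name); c=r.camera_params(name)
    v,u=np.mgrid[:480,:640]
    P=np.stack([(u-c['cx'])/c['fx']*d,(v-c['cy'])/c['fy']*d,d,np.ones_like(d)],-1)@np.array(c['pose']).T
    P=P[...,:3]; P[d==0]=np.nan
    return im,P
E
python3 - <<'E'
from h import *
for n in('scene','top'):
    im,P=pts(n); cv2.imwrite(f'pics/{n}1.png',im); np.save(f'{n}1.npy',P)
    print(n,np.round(r.camera_params(n)['pose'],3).tolist())
s=r.sense(); print({k:np.round(v,3).tolist() for k,v in s.items()})
E
```

```text
scene [[-0.406, 0.667, -0.625, 969.778], [0.914, 0.293, -0.28, 261.894], [-0.004, -0.685, -0.729, 707.565], [0.0, 0.0, 0.0, 1.0]]
top [[0.014, -0.981, 0.194, 255.875], [-1.0, -0.015, -0.005, 20.895], [0.008, -0.193, -0.981, 1158.258], [0.0, 0.0, 0.0, 1.0]]
{'time': 0.1, 'joint_pos': [-80.409, 7.51, 85.324, 0.001, 87.26, -4.889], 'qd': [-0.003, 0.0, -0.224, 0.13, -0.001, 0.054], 'joint_efforts': [0.0, -57.096, -50.194, -0.0, 0.008, 0.0], 'tool_pos': [150.015, -580.47, 249.045], 'tcp_rot': [-179.906, -0.009, 14.48], 'ft_force': [-0.44, -0.721, 0.784], 'wrist_torque': [-0.039, -0.029, 0.007], 'grip_force': 0.0, 'finger_gap': 85.154}
```

View pics/scene1.png

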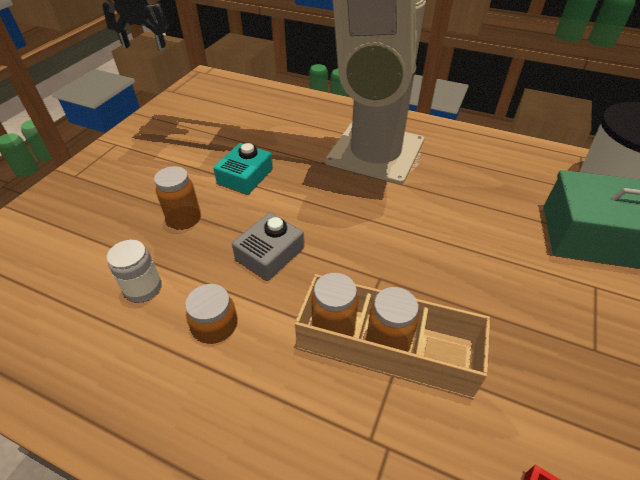

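View pics/top1.png

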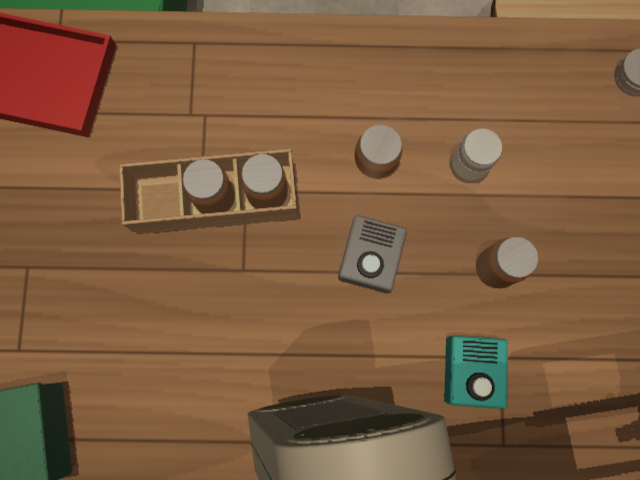

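The top view shows the grey intercom's button at (371,264), the amber tall jar at (516,258), the squat jar at (380,145) and the tin at (481,150). The crate spans (122–297, 152–230), with its empty cell at about (158,195). The turquoise look-alike is at (480,372).

Run:
```python
from h import *
P=np.load('top1.npy'); im=cv2.imread('pics/top1.png')
def fit(n,u,v,rad,tol=6):
    h=np.nanmedian(P[v-3:v+4,u-3:u+4,2])
    Q=P[v-rad:v+rad,u-rad:u+rad].reshape(-1,3); Q=Q[np.abs(Q[:,2]-h)<tol]
    c,s,a=cv2.minAreaRect(Q[:,:2].astype(np.float32))
    cc,R=cv2.minEnclosingCircle(Q[:,:2].astype(np.float32))
    print(n,'h',round(float(h),1),'rect',np.round(c,1),np.round(s,1),round(a,1),'circ',np.round(cc,1),round(R,1),'mean',np.round(Q.mean(0)[:2],1))
for a in (('button',371,264,14,5),('spare',516,258,32),('squat',380,145,32),('tin?',481,150,32),('far',632,72,8),('crA',204,180,30),('crB',263,174,30),('cardboard',158,198,22,4),('turq',480,387,14,5)): fit(*a)
# crate rim
m=(np.abs(P[...,2]-85)<6); m[:,:110]=0; m[:,310:]=0; m[:140]=0; m[240:]=0
Q=P[m][:,:2].astype(np.float32); print('rim',cv2.minAreaRect(Q))
# intercom body
m=(np.abs(P[...,2]-55)<5); m[:,:330]=0;m[:,415:]=0;m[:205]=0;m[300:]=0
print('intercom',cv2.minAreaRect(P[m][:,:2].astype(np.float32)))
```

```text
button h 75.9 rect [424.2 -79. ] [32.1 38.7] 8.7 circ [421.4 -80.4] 20.3 mean [424.5 -82.7]
spare h 124.4 rect [ 432.  -325.5] [68.5 68.3] 88.0 circ [ 431.8 -325.7] 35.1 mean [ 431.4 -325.2]
squat h 75.3 rect [ 645.8 -101.6] [74.7 74.9] 35.2 circ [ 646.5 -100.6] 39.4 mean [ 645.2 -101.5]
tin? h 107.8 rect [ 633.8 -280.1] [66.8 68.1] 46.0 circ [ 631.9 -280.1] 35.9 mean [ 632.3 -279.7]
far h 37.9 rect [ 814.9 -596.8] [36.1 32. ] 0.2 circ [ 815.9 -597.2] 20.8 mean [ 815.2 -596.1]
crA h 130.9 rect [558.5 209.6] [69.1 68.5] 52.0 circ [558.9 209.8] 35.2 mean [558.1 209.5]
crB h 130.6 rect [570.1 109.6] [67.9 69. ] 84.1 circ [570.4 109.8] 35.6 mean [569.3 109.3]
cardboard h 8.5 rect [557.1 317.9] [82.4 83.3] 5.2 circ [555.7 319.4] 56.3 mean [556.  317.8]
turq h 76.8 rect [ 215.8 -270.8] [31.1 29.4] 45.9 circ [ 215.2 -270.9] 16.0 mean [ 215.5 -271.1]
rim ((558.9478149414062, 210.37008666992188), (114.08074951171875, 310.5343017578125), 6.284006595611572)
intercom ((448.7059631347656, -88.95035552978516), (99.5662612915039, 120.34359741210938), 75.56559753417969)
```

Every measured height fits the list. The button is at (424.5,-82.8) and is 25 mm from the intercom's middle. The spare lid is at (432,-325.5) and the gap is at (547.5,310.5). I'll close the fingers and go above the button.

{"name": "jog_arm", "arguments": {"rows": [[[15, -16, 0], [0, 0, 0]], [[45, -48, 0], [0, 0, 0]], [[75, -79, 0], [0, 0, 0]], [[105, -111, 0], [0, 0, 0]], [[135, -143, 0], [0, 0, 0]], [[165, -175, 0], [0, 0, 0]], [[195, -207, 0], [0, 0, 0]], [[225, -238, 0], [0, 0, 0]], [[250, -265, 0], [0, 0, 0]], [[260, -275, 0], [0, 0, 0]]], "grip": 0}}

```text
time: 1.1
tool_pos: [334.0, -246.9, 249.7]
tcp_rot: [-180.0, -0.0, 14.6]
ft_force: [0.3, -0.3, 0.1]
finger_gap: -0.3
grip_force: 0.0
```

{"name": "jog_arm", "arguments": {"rows": [[[15, -16, 0], [0, 0, 0]], [[40, -42, 0], [0, 0, 0]], [[65, -70, 20], [0, 0, 0]], [[90, -96, 40], [0, 0, 0]], [[110, -117, 60], [0, 0, 0]], [[122, -130, 80], [0, 0, 0]], [[130, -138, 100], [0, 0, 0]], [[130, -138, 115], [0, 0, 0]], [[130, -138, 120], [0, 0, 0]], [[130, -138, 120], [0, 0, 0]]]}}

```text
time: 2.1
tool_pos: [423.6, -83.3, 129.1]
tcp_rot: [-179.9, 0.1, 14.5]
ft_force: [-0.0, -0.1, 0.2]
finger_gap: 0.4
grip_force: 0.0
```

Run:
```python
from h import *
im,P=pts('scene'); cv2.imwrite('pics/scene2.png',cv2.resize(im[150:350,150:400],None,fx=3,fy=3))
im,P2=pts('top'); cv2.imwrite('pics/top2.png',im)
s=r.sense(); print({k:np.round(s[k],3).tolist() for k in('time','tool_pos','tcp_rot','ft_force','finger_gap')})
t=s['tool_pos']; Q=P[(np.hypot(P[...,0]-t[0],P[...,1]-t[1])<40)]; Q=Q[Q[:,2]>85]
for z in range(85,140,4):
    q=Q[(Q[:,2]>=z)&(Q[:,2]<z+4)]
    if len(q): print(z,len(q),q.min(0).round(1),q.max(0).round(1))
```

```text
{'time': 2.2, 'tool_pos': [424.686, -83.883, 130.713], 'tcp_rot': [179.975, -0.039, 14.455], 'ft_force': [-0.896, -0.472, 0.348], 'finger_gap': -0.039}
109 2 [424.6 -81.3 109.9] [433.3 -74.8 112.2]
113 14 [427.2 -84.  113.2] [436.4 -70.7 116.9]
117 18 [419.3 -91.1 117.3] [435.9 -68.3 121. ]
121 21 [414.6 -93.4 121.1] [436.6 -67.3 124.9]
125 22 [420.5 -92.9 125.2] [436.4 -67.  128.9]
129 24 [419.9 -92.1 129. ] [436.8 -66.8 132.9]
133 20 [417.4 -92.  133.3] [435.9 -67.3 137. ]
137 23 [416.3 -91.  137.4] [436.7 -66.1 141. ]
```

View pics/scene2.png

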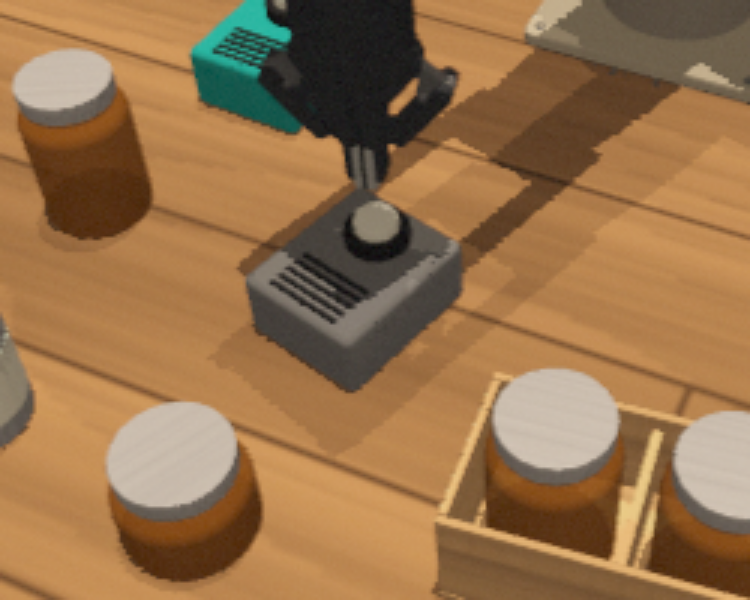

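The closed fingertips, at (367,190) in the crop, are above the button at (376,222), with the tips at about z 111. Contact should come at a TCP height of about 96, and the button should be fully down at about 90.

{"name": "jog_arm", "arguments": {"rows": [[[0, 0, 8], [0, 0, 0]], [[0, 0, 18], [0, 0, 0]], [[0, 0, 26], [0, 0, 0]], [[0, 0, 31], [0, 0, 0]], [[0, 0, 33], [0, 0, 0]], [[0, 0, 35], [0, 0, 0]], [[0, 0, 36], [0, 0, 0]], [[0, 0, 37], [0, 0, 0]], [[0, 0, 37], [0, 0, 0]]]}}

```text
time: 3.1
tool_pos: [424.5, -83.5, 93.2]
tcp_rot: [180.0, -0.0, 14.5]
ft_force: [-1.5, 0.7, 2.1]
finger_gap: 0.0
grip_force: 1.4
```

{"name": "jog_arm", "arguments": {"rows": [[[0, 0, 1], [0, 0, 0]], [[0, 0, 2], [0, 0, 0]], [[0, 0, 2], [0, 0, 0]], [[0, 0, 2], [0, 0, 0]]]}}

```text
time: 3.5
tool_pos: [424.6, -83.6, 91.2]
tcp_rot: [180.0, -0.0, 14.5]
ft_force: [-1.4, -0.2, 3.5]
finger_gap: -0.2
grip_force: 2.0
```

{"name": "jog_arm", "arguments": {"rows": [[[0, 0, 1], [0, 0, 0]], [[0, 0, 1.5], [0, 0, 0]], [[0, 0, 1.5], [0, 0, 0]], [[0, 0, 1.5], [0, 0, 0]]]}}

```text
time: 3.9
tool_pos: [424.6, -83.6, 89.7]
tcp_rot: [180.0, -0.0, 14.5]
ft_force: [-1.4, 0.8, 5.7]
finger_gap: -0.2
grip_force: 2.8
```

{"name": "jog_arm", "arguments": {"rows": [[[0, 0, 0.5], [0, 0, 0]], [[0, 0, 1], [0, 0, 0]], [[0, 0, 1], [0, 0, 0]], [[0, 0, 1], [0, 0, 0]]]}}

```text
time: 4.3
tool_pos: [424.7, -83.6, 89.6]
tcp_rot: [180.0, -0.0, 14.5]
ft_force: [-7.0, 2.1, 16.0]
finger_gap: -0.1
grip_force: 7.4
```

That is the hard stop: 16 N with no further travel. I'll lift straight up so the button comes back, then check it.

{"name": "jog_arm", "arguments": {"rows": [[[0, 0, -3], [0, 0, 0]], [[0, 0, -8], [0, 0, 0]], [[0, 0, -18], [0, 0, 0]], [[0, 0, -38], [0, 0, 0]], [[0, 0, -63], [0, 0, 0]], [[0, 0, -90], [0, 0, 0]], [[0, 0, -112], [0, 0, 0]], [[0, 0, -125], [0, 0, 0]], [[0, 0, -130], [0, 0, 0]]]}}

```text
time: 5.2
tool_pos: [425.0, -83.7, 220.1]
tcp_rot: [179.9, -0.1, 14.5]
ft_force: [-0.3, 0.0, -0.4]
finger_gap: -0.1
grip_force: 0.0
```

{"name": "jog_arm", "arguments": {"rows": [[[-3, 12, 0], [0, 0, 0]], [[-9, 38, 0], [0, 0, 0]], [[-16, 70, 0], [0, 0, 0]], [[-23, 102, 0], [0, 0, 0]], [[-30, 134, 0], [0, 0, 0]], [[-37, 166, 0], [0, 0, 0]], [[-44, 196, 0], [0, 0, 0]], [[-50, 220, 0], [0, 0, 0]], [[-53, 233, 0], [0, 0, 0]], [[-53, 236, 0], [0, 0, 0]]]}}

```text
time: 6.2
tool_pos: [431.1, -326.4, 217.0]
tcp_rot: [-179.9, 0.1, 14.4]
ft_force: [0.7, 0.8, -0.0]
finger_gap: -0.2
grip_force: 0.0
```

Run:
```python
from h import *
im,P=pts('scene'); cv2.imwrite('pics/scene3.png',im)
s=r.sense(); print({k:np.round(s[k],3).tolist() for k in('time','tool_pos','tcp_rot','ft_force')})
def q(n,x,y,z,rad):
    Q=P[(np.hypot(P[...,0]-x,P[...,1]-y)<rad)&(abs(P[...,2]-z)<3)]
    print(n,len(Q),cv2.minAreaRect(Q[:,:2].astype(np.float32))[0:2],np.median(Q[:,2]))
q('button',424.5,-82.8,77,22); q('spare',432,-325.5,125,55); q('jarA',558.5,209.6,131,50); q('jarB',570,109.6,131,50); q('rim',559,210,85,170)
```

```text
{'time': 6.25, 'tool_pos': [431.506, -325.777, 217.268], 'tcp_rot': [-179.904, 0.06, 14.412], 'ft_force': [-0.973, 0.209, 0.443]}
button 117 ((423.78851318359375, -80.00586700439453), (30.103490829467773, 28.821821212768555)) 75.97405396913996
spare 532 ((431.0657958984375, -322.32574462890625), (68.87269592285156, 67.50704193115234)) 124.29940548607084
jarA 1235 ((557.7561645507812, 212.93125915527344), (68.3494873046875, 68.23202514648438)) 130.37177891405554
jarB 1114 ((568.9542236328125, 112.71490478515625), (68.42646789550781, 67.1623764038086)) 130.3582468113337
rim 1560 ((557.4793090820312, 212.3366241455078), (114.02876281738281, 309.83599853515625)) 84.14157739385547
```

View pics/scene3.png

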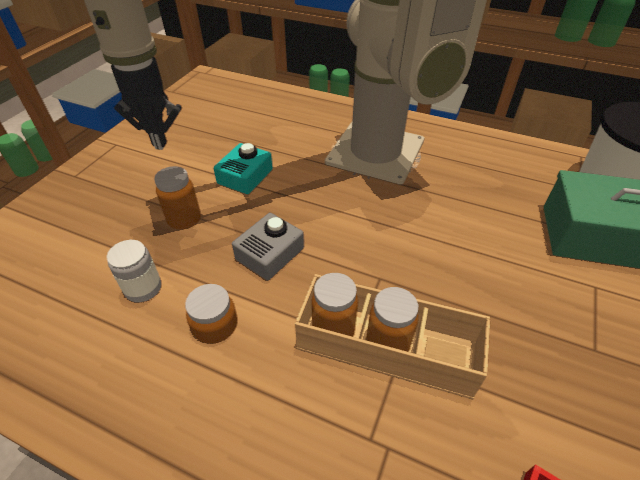

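The button at (275,225) is back up at 76 mm and nothing else has moved. The fingers, at (157,140), are above the spare jar. The two cameras differ by about 3 mm in y, so I'll use the average.

{"name": "jog_arm", "arguments": {"rows": [[[0, -1, 6], [0, 0, 0]], [[0, -1.5, 18], [0, 0, 0]], [[0, -1.5, 30], [0, 0, 0]], [[0, -1.5, 40], [0, 0, 0]], [[0, -1.5, 45], [0, 0, 0]], [[0, -1.5, 45], [0, 0, 0]], [[0, -1.5, 45], [0, 0, 0]], [[0, -1.5, 45], [0, 0, 0]], [[0, -1.5, 45], [0, 0, 0]], [[0, -1.5, 45], [0, 0, 0]]]}}

```text
time: 7.25
tool_pos: [431.9, -324.1, 174.0]
tcp_rot: [180.0, -0.0, 14.5]
ft_force: [-0.4, 0.2, 0.7]
finger_gap: 0.0
grip_force: 0.0
```

{"name": "jog_arm", "arguments": {"rows": [[[0, 0, 0], [0, 0, 0]], [[0, 0, 0], [0, 0, 0]], [[0, 0, 0], [0, 0, 0]], [[0, 0, 0], [0, 0, 0]], [[0, 0, 0], [0, 0, 0]], [[0, 0, 0], [0, 0, 0]], [[0, 0, 0], [0, 0, 0]], [[0, 0, 0], [0, 0, 0]], [[0, 0, 0], [0, 0, 0]], [[0, 0, 0], [0, 0, 0]]]}}

```text
time: 8.25
tool_pos: [431.7, -323.8, 173.5]
tcp_rot: [-180.0, 0.0, 14.5]
ft_force: [-0.4, 0.3, -0.2]
finger_gap: -0.3
grip_force: 0.0
```

{"name": "jog_arm", "arguments": {"rows": [[[0, 0, 0], [0, 0, 0]], [[0, 0, 0], [0, 0, 0]], [[0, 0, 0], [0, 0, 0]], [[0, 0, 0], [0, 0, 0]], [[0, 0, 0], [0, 0, 0]], [[0, 0, 0], [0, 0, 0]], [[0, 0, 0], [0, 0, 0]], [[0, 0, 0], [0, 0, 0]], [[0, 0, 0], [0, 0, 0]], [[0, 0, 0], [0, 0, 0]]]}}

```text
time: 9.25
tool_pos: [431.7, -323.8, 173.5]
tcp_rot: [-180.0, -0.0, 14.5]
ft_force: [0.4, 0.0, 0.0]
finger_gap: -0.1
grip_force: 0.0
```

{"name": "jog_arm", "arguments": {"rows": [[[0, 0, 0], [0, 0, 0]], [[0, 0, 0], [0, 0, 0]], [[0, 0, -10], [0, 0, 0]], [[0, 0, -30], [0, 0, 0]], [[0, 0, -50], [0, 0, 0]], [[0, 0, -65], [0, 0, 0]], [[0, 0, -70], [0, 0, 0]]]}}

```text
time: 9.95
tool_pos: [432.5, -324.6, 246.3]
tcp_rot: [179.8, -0.1, 14.5]
ft_force: [0.4, -0.7, 0.6]
finger_gap: -0.2
grip_force: 0.0
```

{"name": "jog_arm", "arguments": {"rows": [[[6, -13, 0], [0, 0, 0]], [[19, -41, 0], [0, 0, 0]], [[37, -80, 0], [0, 0, 0]], [[55, -119, 0], [0, 0, 0]], [[73, -158, 0], [0, 0, 0]], [[91, -197, 0], [0, 0, 0]], [[109, -236, 0], [0, 0, 0]], [[127, -275, 0], [0, 0, 0]], [[143, -310, 0], [0, 0, 0]], [[150, -325, 0], [0, 0, 0]]]}}

```text
time: 10.95
tool_pos: [494.7, 32.4, 242.1]
tcp_rot: [-179.9, 0.1, 14.7]
ft_force: [0.1, -0.1, 1.1]
finger_gap: 0.1
grip_force: 0.0
```

{"name": "jog_arm", "arguments": {"rows": [[[6, -13, 0], [0, 0, 0]], [[19, -41, 0], [0, 0, 0]], [[36, -78, 0], [0, 0, 0]], [[53, -115, 0], [0, 0, 0]], [[70, -151, 0], [0, 0, 0]], [[87, -188, 0], [0, 0, 0]], [[102, -221, 0], [0, 0, 0]], [[114, -247, 0], [0, 0, 0]], [[121, -262, 0], [0, 0, 0]], [[121, -262, 0], [0, 0, 0]]]}}

```text
time: 11.95
tool_pos: [546.4, 314.2, 242.1]
tcp_rot: [-180.0, 0.1, 14.6]
ft_force: [0.1, -0.2, -1.0]
finger_gap: 0.1
grip_force: 0.0
```

Run:
```python
from h import *
s=r.sense(); print({k:np.round(s[k],3).tolist() for k in('time','tool_pos','tcp_rot','joint_pos')})
R=np.array([[.9682,.2501,0],[.2501,-.9682,0],[0,0,-1]])
print((R.T@(np.array([547.3,311.8,136])-s['tool_pos'])).round(1))
```

```text
{'time': 11.95, 'tool_pos': [546.438, 314.208, 242.074], 'tcp_rot': [-179.991, 0.111, 14.59], 'joint_pos': [25.224, 12.431, 80.558, 0.03, 87.119, 100.632]}
[  0.2   2.5 106.1]
```

{"name": "jog_arm", "arguments": {"rows": [[[0, 0, 8], [0, 0, 0]], [[0, 0, 25], [0, 0, 0]], [[0, 0, 45], [0, 0, 0]], [[0, 0, 65], [0, 0, 0]], [[0, 0, 83], [0, 0, 0]], [[0, 0, 97], [0, 0, 0]], [[0, 0, 105], [0, 0, 0]], [[0, 0, 108], [0, 0, 0]], [[0, 0, 108], [0, 0, 0]], [[0, 0, 108], [0, 0, 0]]]}}

```text
time: 12.95
tool_pos: [547.9, 312.5, 136.5]
tcp_rot: [-180.0, -0.1, 14.5]
ft_force: [0.0, 0.6, 0.3]
finger_gap: -0.5
grip_force: 0.0
```

Run:
```python
from h import *
im,P=pts('scene'); im2,_=pts('top')
cv2.imwrite('pics/both4.png',np.hstack([cv2.resize(im[170:400,280:500],(390,408)),cv2.resize(im2[100:300,80:270],(390,408))]))
s=r.sense(); print({k:np.round(s[k],3).tolist() for k in('time','tool_pos','tcp_rot','ft_force')})
```

```text
{'time': 13.05, 'tool_pos': [547.934, 312.623, 136.666], 'tcp_rot': [-179.981, -0.104, 14.488], 'ft_force': [0.529, -0.03, 0.757]}
```

View pics/both4.png

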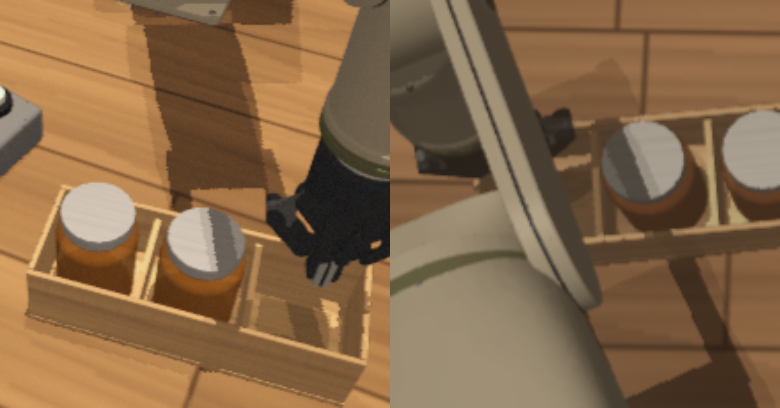

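{"name": "jog_arm", "arguments": {"rows": [[[0, 0, 0], [0, 0, 0]], [[0, 0, 0], [0, 0, 0]], [[0, 0, 0], [0, 0, 0]], [[0, 0, 0], [0, 0, 0]], [[0, 0, 0], [0, 0, 0]], [[0, 0, 0], [0, 0, 0]], [[0, 0, 0], [0, 0, 0]], [[0, 0, 0], [0, 0, 0]], [[0, 0, 0], [0, 0, 0]], [[0, 0, 0], [0, 0, 0]]]}}

```text
time: 14.05
tool_pos: [547.3, 312.3, 135.5]
tcp_rot: [-180.0, -0.0, 14.5]
ft_force: [-0.1, 0.4, -0.9]
finger_gap: 0.1
grip_force: 0.0
```

{"name": "jog_arm", "arguments": {"rows": [[[0, 0, 0], [0, 0, 0]], [[0, 0, 0], [0, 0, 0]], [[0, 0, 0], [0, 0, 0]], [[0, 0, 0], [0, 0, 0]], [[0, 0, 0], [0, 0, 0]], [[0, 0, 0], [0, 0, 0]], [[0, 0, 0], [0, 0, 0]], [[0, 0, 0], [0, 0, 0]], [[0, 0, 0], [0, 0, 0]], [[0, 0, 0], [0, 0, 0]]]}}

```text
time: 15.05
tool_pos: [547.3, 312.3, 135.5]
tcp_rot: [-180.0, -0.0, 14.5]
ft_force: [-1.0, 0.3, -0.0]
finger_gap: -0.1
grip_force: 0.0
```

The picture shows the closed tips, at (325,275) in the left half, above the empty cell and clear of the jars and walls. I'll hold half a second more for margin, then retreat upwards.

{"name": "jog_arm", "arguments": {"rows": [[[0, 0, 0], [0, 0, 0]], [[0, 0, 0], [0, 0, 0]], [[0, 0, 0], [0, 0, 0]], [[0, 0, 0], [0, 0, 0]], [[0, 0, 0], [0, 0, 0]]]}}

```text
time: 15.55
tool_pos: [547.3, 312.3, 135.5]
tcp_rot: [-180.0, 0.0, 14.5]
ft_force: [-0.6, 0.3, -0.2]
finger_gap: 0.2
grip_force: 0.0
```

{"name": "jog_arm", "arguments": {"rows": [[[0, 0, -8], [0, 0, 0]], [[0, 0, -25], [0, 0, 0]], [[0, 0, -45], [0, 0, 0]], [[0, 0, -70], [0, 0, 0]], [[0, 0, -95], [0, 0, 0]], [[0, 0, -115], [0, 0, 0]], [[0, 0, -125], [0, 0, 0]], [[0, 0, -130], [0, 0, 0]], [[0, 0, -130], [0, 0, 0]], [[0, 0, -130], [0, 0, 0]]]}}

```text
time: 16.55
tool_pos: [546.9, 312.1, 264.3]
tcp_rot: [180.0, 0.1, 14.5]
ft_force: [-0.0, 0.2, 0.0]
finger_gap: -0.2
grip_force: 0.0
```

Run:
```python
from h import *
im,P=pts('scene')
def q(n,x,y,z,rad):
    Q=P[(np.hypot(P[...,0]-x,P[...,1]-y)<rad)&(abs(P[...,2]-z)<3)]
    print(n,len(Q),cv2.minAreaRect(Q[:,:2].astype(np.float32))[0],np.median(Q[:,2]))
q('button',424.5,-82.8,77,22); q('spare',432,-325.5,125,55); q('jarA',558.5,209.6,131,50); q('jarB',570,109.6,131,50)
s=r.sense(); print(s['time'],s['tool_pos'],s['ft_force'])
print(r.hand_in())
```

```text
button 126 (424.01690673828125, -80.23979187011719) 76.02666658813098
spare 531 (431.5839538574219, -322.8214111328125) 124.26300199166326
jarA 1235 (557.3580932617188, 212.70547485351562) 130.31800722399282
jarB 1119 (569.0242919921875, 112.21353149414062) 130.3595558911412
16.6 [546.74336147 312.05288431 264.0008827 ] [0.45852227 0.59399402 0.13465902]
the job is handed in; nothing more can be done
None
```

Job handed in at 16.6 s: I pressed the call button to its stop and it came back up, then pointed for over 2 s each about 30 mm above the spare jar's lid and the empty cell; the spare jar and crate jars measured unmoved, and the arm ended clear.

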